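# Refit the lid of a mould-insert case with its hinge pin

### The job

Put the lid of the steel case back on its hinge: slide the lid along the case until it is fully home and its knuckles stand in line between those of the case. Lay the long loose hinge pin in the V-rest beside the hinge and let go of it, then push it through all five knuckles until it stops against the far end, and leave the lid home and the pin in there.

Things in the scene. Friction and masses are not known exactly. Their poses are not given: they have to be found in the camera images.
- case: Grey steel case fixed to the bench, 150 x 150 mm, 45 mm high. Origin: centre of its underside; x to the hinge side (away from the robot), y along the hinge, z up. The lid lies on it (z = 45 mm) between side guides at y = +-67.5 mm (tops at z = 55) and slides along x only. Hinge axis along y at x = 75, z = 61 mm. Fixed knuckles (30 mm outside, 20 mm bore) at y = 43..65, -10..10, -65..-43 mm.
- lid_handle (a point): Centre of the lid's handle, an upright rib 14 (x) x 70 (y) x 30 mm (z). Axes as the case. Loose lid, about 0.35 kg (sliding it takes up to 10 N): 5 mm plate 133 x 132 mm whose top is 15 mm below this point, with two 25 mm wide knuckles (20 mm bore) on its +x edge for the two gaps between the case's, 4 mm play each side. At the start 25 to 60 mm short of home, towards -x.
- lid_home (a point): Where the handle's centre is when the lid is home: case (0, 0, 65) mm, axes as the case, fixed to the case. There the plate's edge meets the feet of the case knuckles, which stop it firmly; the lid has 1.5 mm side play.
- hinge_pin_mid (a point): Centre of the loose hinge pin: plain steel rod, 16 mm diameter, 150 mm long, 0.23 kg, x along it, both ends alike with 3 mm chamfers. It lies on the bench, the longer of two plain rods of one diameter. Fully home its centre is at case (75, 10, 59) mm, lying on the bottom of the bores, with 20 mm left sticking out of the open end.
- short_dowel_mid (a point): Centre of the other rod on the bench: 16 mm diameter but only 85 mm long, x along it. Not needed; the two rods swap places between starts.
- bore_mouth (a point): Mouth of the outermost (+y) case knuckle on the hinge axis, where the pin goes in: case (75, 65, 61) mm. Axes as the case; the pin travels along -y. A plate 130 mm further along (case y = -65) closes the far end and stops the pin.
- rest_mid (a point): Middle of the V-rest fixed to the case, at case (75, 150, 60.5) mm, axes as the case: where the centre of the laid pin belongs, up to 20 mm off along y will do. Two V-blocks, 30 mm long and wide, centred 50 mm either way along y; 45 degree sides end 3 mm below the pin's axis, so closed fingers can push its end. The 70 mm gap between them is open down to 8 mm above the bench.
Not all that is in view belongs to the job. Of the things shaped like the part that bears lid_handle, the aluminium one is meant.

How it is judged:
On the way, in this order (a step that is already met when the one before it is completed fails the run):
1. the lid is slid home (x of lid_handle in the frame of case above -0.003 m and z of lid_handle in the frame of case below 0.068 m), for 0.2 s.
2. the hinge pin lies in the V-rest, let go (distance between hinge_pin_mid and rest_mid below 0.045 m and x of hinge_pin_mid in the frame of rest_mid between -0.004 and 0.004 m and z of hinge_pin_mid in the frame of rest_mid between -0.004 and 0.004 m and angle between the x axis of hinge_pin_mid and the y axis of case, either way round below 0.06 rad and contact force between the fingers and hinge_pin below 0.1 N), for 0.2 s.
At the end, for the whole second after the job is handed in: The lid lies home on the case (within 4 mm) and the hinge pin runs through all five knuckles, within 5 mm of the far stop, in line with the hinge axis (within 4 mm and 0.06 rad) (x of lid_handle in the frame of case between -0.004 and 0.004 m and z of lid_handle in the frame of case between 0.061 and 0.069 m and y of hinge_pin_mid in the frame of case between 0.005 and 0.015 m and x of hinge_pin_mid in the frame of case between 0.071 and 0.079 m and z of hinge_pin_mid in the frame of case between 0.056 and 0.065 m and angle between the x axis of hinge_pin_mid and the y axis of case, either way round below 0.06 rad); the robot touches nothing.
It also fails if it takes over 64 s, if anything falls off the work surface, if the arm or the gripper's body presses on something with over 40 N, if the wrist force passes 120 N, or if a joint passes its speed limit or range.

### The arm

A 7-joint arm with a two-finger parallel gripper is mounted at the origin on the work surface. World frame = base frame: x ahead of the robot, y to its left, z up, the work surface at z = 0. Lengths are in m, angles in rad, forces in N, time in s.
With the tool pointing down it reaches from about 0.425 to 0.925 m from the base axis. Payload 6.8 kg.
Tool frame: the origin (TCP) lies at the centre of the arm's flange, where the gripper is bolted on; the fingertips stand 173 mm ahead of it and the grasp point (between the pads) lies 155 mm ahead of it; z points along the fingers, y is the line along which they close (so a half turn about z gives the same grasp; the last joint's range is limited). The gripper opens to 85 mm and grips with 20 to 120 N. Pads are 22 mm wide; open, the fingers measure 114 mm over their backs; the gripper's body (76 mm by 85 mm) begins 54 mm behind the grasp point. The pads swing forward as they close: fully open they stand 13 mm farther back than shut.
Start: joints at [1.13, 0.477, 0.022, 1.555, -0.011, 1.109, -0.083], TCP at [0.221, -0.638, 0.405] pointing down, gripper open.
Joint ranges: [-2.96, 2.96], [-0.34, 2.1], [-1.41, 1.46], [0.24, 2.44], [-1.37, 4.51], [0.17, 1.92], [-2.96, 2.96]. Speed limits (rad/s): [2.39, 2.39, 3.14, 3.14, 3.14, 3.14, 3.14].

### API

Orientations are given as a unit quaternion [w, x, y, z].
In Python, from workcell import sense, capture, get_calibration, close_job gives the robot as it stands. The module is installed in compiled form; this text tells all that it offers.
- The arm moves only by the tool step_arm, never from a script. Its argument "series" is a list of rows, each an object of numbers: "dx", "dy", "dz": the shift along the world's x, y, z in cm; "yaw": the turn about the world's z in rad. A call has 1 to 12 rows; each row is the pose to reach, as a shift and turn from the pose commanded when the call began; what a row does not reach only later rows make up. A row lasts 1/8 s, in which the tool goes at most 62.5 mm and 10.7 degrees, less where a joint would pass 70% of its speed; a pose out of reach is approached as far as the arm can. A call with a gripper value outside its range is refused whole. "claw" is the closure, from -1 (fully open) to 1 (shut), set as the call begins (left out, the last holds). The fingers move at their own pace and stop on an object; "force" is the grip in N (left out, the last holds). Time passes only in rows, so rows that repeat a pose let the fingers close. It gives the time, the measured TCP pose, the force, the opening and the grip force at its end, in the units of the state.
- sense(): the state, without advancing time (a new reading comes with each control period).
- capture(name): name is "side" or "top"; returns (picture, depth): 420x560x3 uint8, red, green, blue; 420x560 float32, m along the optical axis (not along the pixel's ray), 0 where there is no reading.
- get_calibration(name): a dict with "fx", "fy", "cx", "cy" (pixels), "k1" (the pictures are not rectified: a ray, as slopes to the right and down, at radius r is drawn at 1 + k1 r^2 times it, then the intrinsics apply), "R" (3x3) and "t" (3): a world point X has camera coordinates R X + t. Camera axes: x right, y down, z forward; pixel columns grow to the right and rows downward; lengths in m; the calibration is good to about 2 mm. A picture is of the moment at which its call begins. get_calibration takes no time and is no camera call.
- close_job(): hands the job in; it is judged then, once.
The state is a dict: "time": time; "joints": joint angles; "joint_vel": joint speeds; "joint_efforts": joint torques, N m; "ee_pos": TCP position; "ee_rot": TCP orientation; "wrist_force": force on the tool from outside, world axes, zero at the start; "moment": the same for the moment, N m; "width": finger opening in m; "grasp_force": force on a finger pad.
Only numpy, scipy, OpenCV 4.12 (cv2) and the standard library are available. Lean on these libraries where they do the work, as an engineer would, in place of code of your own. Each camera call takes 0.05 s, during which the arm holds its last target. There are 200 camera calls.

## Working session

There is one attempt and no reset: what is moved stays moved. The work goes in short steps, Python scripts to look and compute and a tool call to move; the robot and the scene stay as the last step left them, time stands still between calls to the robot, and variables do not carry over. Pictures are saved under pics/ and viewed, at most 10 in all, crops included, and the job is handed in when it is done.

Besides the shell and the picture viewer there is one more tool, called after "Call:" by a JSON object that holds its "fn" and its "kwargs", one argument or row to a line. step_arm: Moves the arm, as the interface text tells. Its arguments: {"type":"object","properties":{"series":{"type":"array"},"claw":{"type":"number"},"force":{"type":"number"}},"required":["series"]}

```bash
mkdir -p pics; cat > h.py <<'E'
import numpy as np, cv2
from workcell import sense, capture, get_calibration, close_job
def world(name, d):
    c=get_calibration(name); v,u=np.mgrid[0:420,0:560].astype(float)
    K=np.array([[c['fx'],0,c['cx']],[0,c['fy'],c['cy']],[0,0,1]])
    p=cv2.undistortPoints(np.stack([u.ravel(),v.ravel()],1)[:,None],K,np.array([c['k1'],0,0,0,0.]))[:,0]
    P=np.c_[p,np.ones(len(p))]*d.ravel()[:,None]
    R=np.array(c['R']);t=np.array(c['t'])
    W=((P-t)@R).reshape(420,560,3); W[d==0]=np.nan
    return W
def snap(name,fn=None):
    im,d=capture(name)
    if fn: cv2.imwrite('pics/'+fn,im[...,::-1])
    return im,d,world(name,d)
E
python3 - <<'E'
from h import *
for n in('top','side'):
    im,d,W=snap(n,n+'1.png'); np.savez(n+'1.npz',im=im,W=W)
    c=get_calibration(n); print(n,-np.array(c['R']).T@c['t'],c['fx'],c['k1'])
s=sense();print(s['ee_pos'],s['ee_rot'],s['width'],s['time'])
E
```

```text
top [ 0.37628603 -0.11518515  1.30849884] 465.8075491059923 0.03332416338071922
side [0.26066121 0.63327417 0.84846361] 391.59331920727834 -0.04479083763484174
[ 0.22044572 -0.63772867  0.4038492 ] [-7.89063750e-04  9.86184786e-01  1.65646927e-01 -2.00319843e-04] 0.08526667358076283 0.1
```

View pics/top1.png

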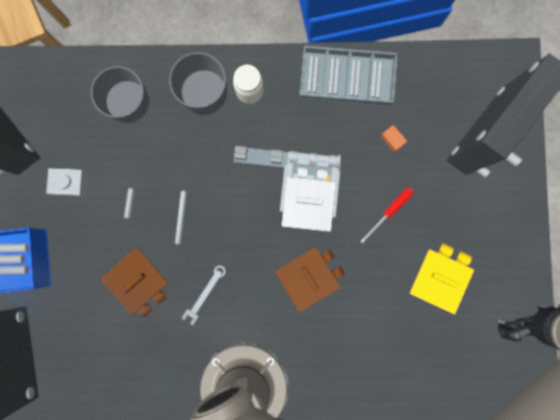

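View pics/side1.png

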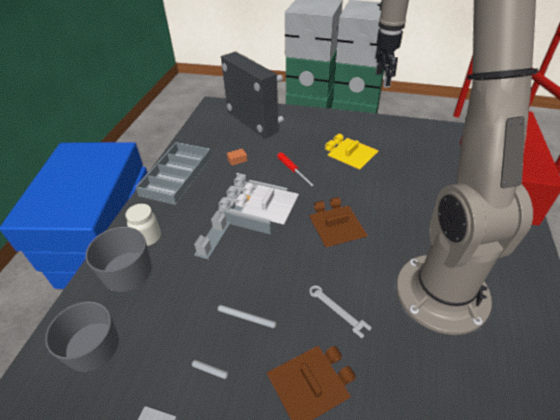

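Lid-like things in the top picture: white/aluminium one on the case (309,203), brown ones (133,282) and (308,280), yellow (443,280). I choose (309,203). Rods: long (180,217), short (128,203); the bars in the tray (350,75) don't fit. The V-rest runs left of the hinge, from (240,154) to (275,157). Next is a close crop and the measurements.

```bash
python3 - <<'E'
from h import *
z=np.load('top1.npz');im,W=z['im'],z['W']
c=cv2.resize(im[135:250,110:350],None,fx=3.3,fy=3.3,interpolation=cv2.INTER_CUBIC);cv2.imwrite('pics/crop1.png',c[...,::-1])
print('table z',np.nanmedian(W[230:240,230:260,2]))
for n in('top','side'):
  z=np.load(n+'1.npz');W=z['W'];im=z['im'];X,Y,Z=W[...,0],W[...,1],W[...,2]
  sub=(X>.3)&(X<.85)&(Y>.0)&(Y<.5)
  g=im.astype(int).min(2)
  for nm,m in(('rods',(Z<.03)&(g>110)&(X>.35)&(X<.62)&(Y>.1)&(Y<.42)),):
    nl,lab,st,_=cv2.connectedComponentsWithStats((m).astype(np.uint8))
    for i in range(1,nl):
      if st[i,4]<25: continue
      p=W[lab==i];q=p[:,:2];(cx,cy),(w,h),a=cv2.minAreaRect(q.astype(np.float32))
      mu=q.mean(0);u=np.linalg.svd(q-mu,full_matrices=False)[2][0]
      t=(q-mu)@u
      print(n,'rod',st[i,4],'mid',mu+u*(t.min()+t.max())/2,'len',np.ptp(t),'ang',np.arctan2(u[1],u[0]),'z',np.nanpercentile(p[:,2],[50,95]))
  m=(X>.4)&(X<.75)&(Y>-.25)&(Y<.2)&(Z>.035)&(Z<.12)
  np.save(n+'case.npy',W[m]); print(n,m.sum())
E
```

```text
table z 0.0011295223710077764
top rod 208 mid [0.51032381 0.31866273] len 0.08892892137884695 ang 3.008589884891811 z [0.01422382 0.02079673]
top rod 352 mid [0.46762363 0.17382113] len 0.15252633991349676 ang 3.028736597761373 z [0.01472941 0.01991371]
top 3689
side rod 403 mid [0.47284263 0.17801629] len 0.15549771531741557 ang 3.0243814628781145 z [0.01277344 0.01620438]
side rod 269 mid [0.5110939  0.32274979] len 0.08504684723619729 ang 3.008030430636302 z [0.01349854 0.01614177]
side 2653
```

View pics/crop1.png

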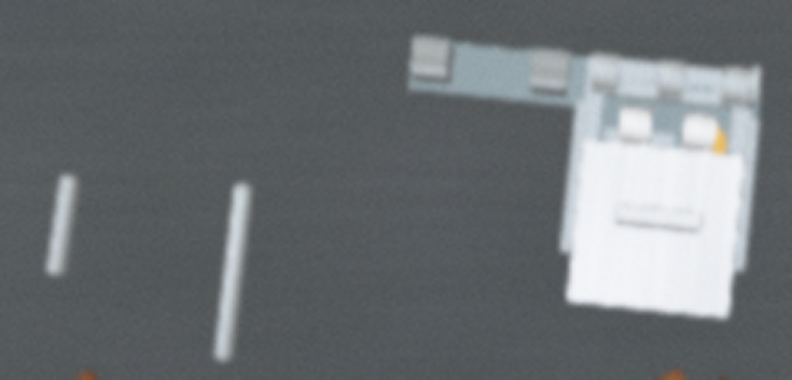

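The crop shows the lid about a third of the way out, and a small orange object by its right knuckle (crop 720,140 → top 328,177) that may block the slide. I'll get the case pose and look at the orange piece.

```bash
python3 - <<'E'
from h import *
from scipy.optimize import minimize
import itertools
z=np.load('side1.npz');im=z['im']
cv2.imwrite('pics/crop2.png',cv2.resize(im[165:265,185:310],None,fx=6,fy=6,interpolation=cv2.INTER_CUBIC)[...,::-1])
for n in('top','side'):
  z=np.load(n+'1.npz');W=z['W'];im=z['im'].astype(int);X,Y,Z=W[...,0],W[...,1],W[...,2]
  o=(im[...,0]-im[...,2]>50)&(X>.5)&(X<.66)&(Y>-.2)&(Y<.1)
  print(n,'orange',o.sum(),np.nanmean(W[o],0),np.nanmin(W[o],0),np.nanmax(W[o],0))
  # knuckles/blocks
  b=(X>.57)&(X<.70)&(Y>-.2)&(Y<.2)
  for nm,m in (('k',b&(Z>.064)&(Z<.085)),('vblk',b&(Z>.045)&(Z<.075)&(Y>.02))):
    nl,lab,st,_=cv2.connectedComponentsWithStats(m.astype(np.uint8),connectivity=4)
    for i in range(1,nl):
      if st[i,4]>12:
        p=W[lab==i]; print(n,nm,st[i,4],'mean',p.mean(0).round(4),'min',p.min(0).round(3),'max',p.max(0).round(3))
  h=(Z>.069)&(X>.48)&(X<.58)&(Y>-.15)&(Y<.05)
  p=W[h];q=p[:,:2];print(n,'handle',h.sum(),q.mean(0),cv2.minAreaRect(q.astype(np.float32)),p[:,2].max())
  h=(Z>.044)&(Z<.056)&(X>.44)&(X<.60)&(Y>-.17)&(Y<.02)&(im.min(2)>185)
  p=W[h];q=p[:,:2];print(n,'plate',h.sum(),cv2.minAreaRect(q.astype(np.float32)),np.median(p[:,2]))
E
```

```text
<stdin>:9: RuntimeWarning: Mean of empty slice
Traceback (most recent call last):
ValueError: zero-size array to reduction operation fmin which has no identity
```

View pics/crop2.png

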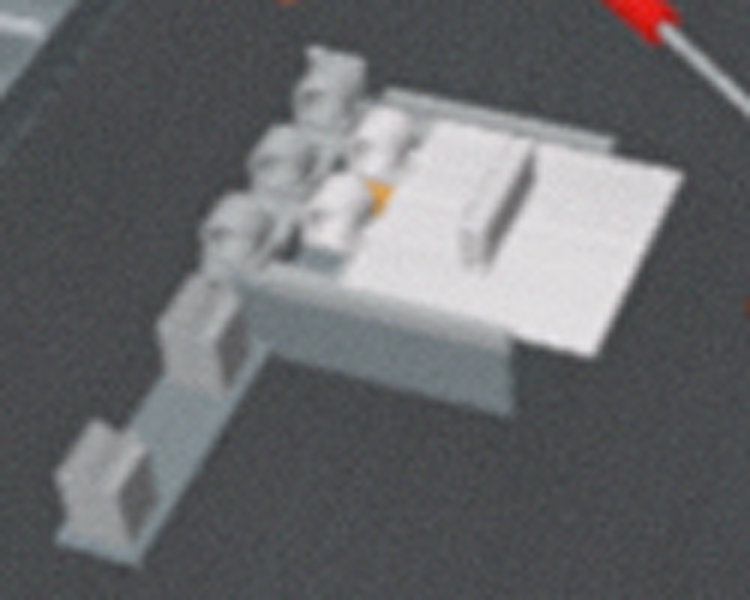

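```bash
python3 - <<'E' 2>/dev/null
from h import *
for n in('top','side'):
  z=np.load(n+'1.npz');W=z['W'];im=z['im'].astype(int);X,Y,Z=W[...,0],W[...,1],W[...,2]
  o=(im[...,0]-im[...,2]>40)
  if n=='top': o[:170]=o[190:]=0;o[:,:300]=o[:,345:]=0
  else: o[:190]=o[206:]=0;o[:,:235]=o[:,260:]=0
  print(n,'orange',o.sum()); v=np.argwhere(o); 
  for r,c in v[:12]: print((r,c),W[r,c].round(3),end=' ')
  print()
  b=(X>.55)&(X<.72)&(Y>-.2)&(Y<.2)
  for nm,m in (('k',b&(Z>.064)&(Z<.085)),('vblk',b&(Z>.045)&(Z<.075)&(Y>.02))):
    nl,lab,st,_=cv2.connectedComponentsWithStats(m.astype(np.uint8),connectivity=4)
    for i in range(1,nl):
      if st[i,4]>12:
        p=W[lab==i]; print(n,nm,st[i,4],'mean',p.mean(0).round(4),'min',p.min(0).round(3),'max',p.max(0).round(3))
  h=(Z>.069)&(X>.46)&(X<.56)&(Y>-.15)&(Y<.05)
  p=W[h];q=p[:,:2];print(n,'handle',h.sum(),q.mean(0),cv2.minAreaRect(q.astype(np.float32)),p[:,2].max())
  h=(Z>.044)&(Z<.056)&(X>.42)&(X<.60)&(Y>-.17)&(Y<.02)&(im.min(2)>185)
  p=W[h];q=p[:,:2];print(n,'plate',h.sum(),cv2.minAreaRect(q.astype(np.float32)),np.median(p[:,2]))
E
```

```text
top orange 27
(np.int64(174), np.int64(327)) [ 0.582 -0.237  0.023] (np.int64(174), np.int64(328)) [ 0.581 -0.239  0.028] (np.int64(175), np.int64(327)) [ 0.578 -0.237  0.025] (np.int64(175), np.int64(328)) [ 0.578 -0.24   0.027] (np.int64(175), np.int64(329)) [ 0.581 -0.244  0.01 ] (np.int64(176), np.int64(327)) [ 0.575 -0.237  0.026] (np.int64(176), np.int64(328)) [ 0.575 -0.239  0.03 ] (np.int64(176), np.int64(329)) [ 0.575 -0.242  0.028] (np.int64(177), np.int64(326)) [ 0.565 -0.229  0.076] (np.int64(177), np.int64(327)) [ 0.573 -0.237  0.026] (np.int64(177), np.int64(328)) [ 0.572 -0.24   0.027] (np.int64(177), np.int64(329)) [ 0.572 -0.242  0.027] 
top k 86 mean [ 0.6239 -0.1426  0.0742] min [ 0.611 -0.153  0.065] max [ 0.638 -0.132  0.081]
top k 54 mean [ 0.6174 -0.1928  0.0742] min [ 0.605 -0.199  0.066] max [ 0.632 -0.185  0.082]
top k 100 mean [ 0.5799 -0.1656  0.0735] min [ 0.567 -0.18   0.065] max [ 0.595 -0.152  0.08 ]
top handle 4 [ 0.50542209 -0.14861   ] ((0.5055915713310242, -0.14858269691467285), (0.007551135960966349, 0.00014427301357500255), 0.05065338313579559) 0
[... 725 characters left out ...]
64(197), np.int64(249)) [ 0.574 -0.215  0.027] (np.int64(197), np.int64(250)) [ 0.563 -0.193  0.049] 
side k 43 mean [ 0.6183 -0.1906  0.0715] min [ 0.607 -0.199  0.065] max [ 0.636 -0.183  0.078]
side k 64 mean [ 0.5802 -0.162   0.0713] min [ 0.567 -0.176  0.064] max [ 0.597 -0.149  0.078]
side k 62 mean [ 0.6247 -0.139   0.0714] min [ 0.613 -0.152  0.064] max [ 0.643 -0.127  0.077]
side handle 15 [ 0.50942239 -0.14821539] ((0.509472131729126, -0.14767253398895264), (0.0039515187963843346, 0.012586315162479877), 84.46277618408203) 0.07952573814644841
side plate 613 ((0.5143414735794067, -0.1385328769683838), (0.06272491812705994, 0.16079744696617126), 89.96015930175781) 0.049193900642786705
```

The orange thing lies inside the hollow case (top z about 0.027), so it isn't in the way. My y windows missed part of the case, so I'm redoing those.

```bash
python3 - <<'E' 2>/dev/null
from h import *
for n in('top','side'):
  z=np.load(n+'1.npz');W=z['W'];im=z['im'].astype(int);X,Y,Z=W[...,0],W[...,1],W[...,2]
  b=(X>.55)&(X<.72)&(Y>-.33)&(Y<.15)
  for nm,m in (('k',b&(Z>.0655)&(Z<.085)),('vblk',b&(Z>.045)&(Z<.075)&(Y>-.12))):
    nl,lab,st,_=cv2.connectedComponentsWithStats(m.astype(np.uint8),connectivity=4)
    for i in range(1,nl):
      if st[i,4]>12:
        p=W[lab==i]; print(n,nm,st[i,4],'mid',((p.max(0)+p.min(0))/2).round(4),'min',p.min(0).round(3),'max',p.max(0).round(3))
  h=(Z>.072)&(X>.45)&(X<.56)&(Y>-.26)&(Y<-.1)
  p=W[h];q=p[:,:2];print(n,'handle',h.sum(),q.mean(0),cv2.minAreaRect(q.astype(np.float32)),np.median(p[:,2]))
  h=(Z>.044)&(Z<.056)&(X>.40)&(X<.60)&(Y>-.29)&(Y<-.08)&(im.min(2)>185)
  p=W[h];q=p[:,:2];print(n,'plate',h.sum(),cv2.minAreaRect(q.astype(np.float32)),np.median(p[:,2]))
  g=(Z>.05)&(X>.45)&(X<.63)&(Y>-.29)&(Y<-.08)&(im.min(2)<=180)
  g=b&(Z>.003)&(Z<.03)&(Y>-.12)&(Y<.1)&(im.max(2)>110)
  p=W[g]; q=p[:,:2];print(n,'restbase',g.sum(),cv2.minAreaRect(q.astype(np.float32)),np.median(p[:,2]))
E
```

```text
top k 85 mid [ 0.6243 -0.1425  0.0735] min [ 0.611 -0.153  0.066] max [ 0.638 -0.132  0.081]
top k 80 mid [ 0.6184 -0.1959  0.0741] min [ 0.605 -0.207  0.066] max [ 0.632 -0.185  0.082]
top k 111 mid [ 0.6112 -0.2531  0.0744] min [ 0.597 -0.268  0.066] max [ 0.626 -0.238  0.083]
top k 97 mid [ 0.5806 -0.1659  0.0728] min [ 0.567 -0.18   0.066] max [ 0.594 -0.152  0.08 ]
top k 98 mid [ 0.5743 -0.2177  0.0738] min [ 0.56  -0.23   0.066] max [ 0.588 -0.205  0.082]
top vblk 125 mid [0.6426 0.0016 0.054 ] min [ 0.627 -0.014  0.045] max [0.659 0.018 0.063]
top vblk 124 mid [ 0.63   -0.0978  0.0537] min [ 0.614 -0.113  0.045] max [ 0.646 -0.083  0.062]
top vblk 25 mid [ 0.5718 -0.1162  0.0568] min [ 0.55  -0.118  0.051] max [ 0.594 -0.115  0.062]
top handle 142 [ 0.50338797 -0.18286817] ((0.5037748217582703, -0.18296346068382263), (0.06945545971393585, 0.014147049747407436), 83.38643646240234) 0.08051500323305259
top plate 2371 ((0.5160940885543823, -0.18438735604286194), (0.14579108357429504, 0.17065873742103577), 83.36524963378906) 0.05092315260791514
top restbase 542 ((0.6138442158699036
[... 625 characters left out ...]
 [ 0.617 -0.11   0.045] max [ 0.646 -0.077  0.058]
side vblk 61 mid [ 0.5778 -0.1148  0.051 ] min [ 0.551 -0.12   0.046] max [ 0.605 -0.11   0.056]
side vblk 112 mid [0.6428 0.0032 0.0523] min [ 0.626 -0.014  0.045] max [0.659 0.021 0.059]
side handle 90 [ 0.50438988 -0.17791287] ((0.5049124360084534, -0.18035708367824554), (0.07007040828466415, 0.013653978705406189), 82.26535034179688) 0.0784513138092586
side plate 1242 ((0.5098204612731934, -0.18084308505058289), (0.13855724036693573, 0.15922041237354279), 80.98609924316406) 0.049213558229527485
side restbase 506 ((0.6258054971694946, -0.05644799768924713), (0.16999799013137817, 0.07847897708415985), 61.02881622314453) 0.008050088411477679
```

Measured so far:

| Item | Value |
|---|---|
| Case yaw | about -0.1225 |
| Case centre | (0.545, -0.186) |
| Handle | (0.504, -0.181), so the lid is about 41 mm short |
| Pin | (0.470, 0.176), angle about 3.026 |
| Rest middle | (0.637, -0.0465) |

Next I move above the handle with the fingers along case x.

Call:
{"fn": "step_arm", "kwargs": {
  "series": [
    {"dx":3,"dy":5,"dz":0,"yaw":0.15},
    {"dx":6,"dy":10,"dz":0,"yaw":0.3},
    {"dx":9,"dy":15,"dz":0,"yaw":0.45},
    {"dx":12,"dy":20,"dz":-2,"yaw":0.6},
    {"dx":15,"dy":25,"dz":-4,"yaw":0.75},
    {"dx":18,"dy":30,"dz":-6,"yaw":0.9},
    {"dx":21.5,"dy":35,"dz":-8,"yaw":1.05},
    {"dx":25,"dy":40,"dz":-10,"yaw":1.115},
    {"dx":28.3,"dy":45.7,"dz":-10,"yaw":1.115},
    {"dx":28.3,"dy":45.7,"dz":-10,"yaw":1.115},
    {"dx":28.3,"dy":45.7,"dz":-10,"yaw":1.115}
  ],
  "claw": -0.1,
  "force": 30
}}

```text
time: 1.48
ee_pos: [0.5035, -0.1808, 0.3044]
ee_rot: [-0.0, 0.749, 0.663, -0.0]
wrist_force: [-0.7, -0.0, -0.1]
width: 0.0467
grasp_force: 0.0
```

Call:
{"fn": "step_arm", "kwargs": {
  "series": [
    {"dx":0,"dy":0,"dz":-4},
    {"dx":0,"dy":0,"dz":-7.2},
    {"dx":0,"dy":0,"dz":-7.2},
    {"dx":0,"dy":0,"dz":-7.2}
  ]
}}

```text
validation failed for argument at $.se...
```

Call:
{"fn": "step_arm", "kwargs": {
  "series": [
    {"dx":0},
    {"dx":0},
    {"dx":0},
    {"dx":0},
    {"dx":0}
  ],
  "claw": 1,
  "force": 30
}}

```text
validation failed for argument at $.se...
```

All four keys are needed in every row.

Call:
{"fn": "step_arm", "kwargs": {
  "series": [
    {"dx":0,"dy":0,"dz":-4,"yaw":0},
    {"dx":0,"dy":0,"dz":-7.2,"yaw":0},
    {"dx":0,"dy":0,"dz":-7.2,"yaw":0},
    {"dx":0,"dy":0,"dz":-7.2,"yaw":0}
  ]
}}

```text
time: 1.98
ee_pos: [0.5035, -0.1822, 0.2337]
ee_rot: [0.001, 0.75, 0.662, 0.0]
wrist_force: [0.2, 0.3, -0.6]
width: 0.0469
grasp_force: 0.0
```

Call:
{"fn": "step_arm", "kwargs": {
  "series": [
    {"dx":0,"dy":0,"dz":0,"yaw":0},
    {"dx":0,"dy":0,"dz":0,"yaw":0},
    {"dx":0,"dy":0,"dz":0,"yaw":0},
    {"dx":0,"dy":0,"dz":0,"yaw":0},
    {"dx":0,"dy":0,"dz":0,"yaw":0}
  ],
  "claw": 1,
  "force": 30
}}

```text
time: 2.6
ee_pos: [0.5041, -0.1812, 0.2339]
ee_rot: [0.001, 0.749, 0.662, 0.0]
wrist_force: [-0.3, -0.8, 7.7]
width: 0.0132
grasp_force: 31.6
```

Call:
{"fn": "step_arm", "kwargs": {
  "series": [
    {"dx":0.6,"dy":-0.07,"dz":0,"yaw":0},
    {"dx":1.2,"dy":-0.15,"dz":0,"yaw":0},
    {"dx":1.8,"dy":-0.22,"dz":0,"yaw":0},
    {"dx":2.4,"dy":-0.3,"dz":0,"yaw":0},
    {"dx":3.0,"dy":-0.37,"dz":0,"yaw":0},
    {"dx":3.6,"dy":-0.44,"dz":0,"yaw":0},
    {"dx":3.8,"dy":-0.47,"dz":0,"yaw":0},
    {"dx":3.8,"dy":-0.47,"dz":0,"yaw":0}
  ]
}}

```text
time: 3.6
ee_pos: [0.5407, -0.1857, 0.2339]
ee_rot: [-0.001, 0.749, 0.662, -0.001]
wrist_force: [-8.2, 1.0, 14.5]
width: 0.0134
grasp_force: 32.5
```

Call:
{"fn": "step_arm", "kwargs": {
  "series": [
    {"dx":0.2,"dy":-0.02,"dz":0.05,"yaw":0},
    {"dx":0.4,"dy":-0.05,"dz":0.05,"yaw":0},
    {"dx":0.5,"dy":-0.06,"dz":0.05,"yaw":0},
    {"dx":0.6,"dy":-0.07,"dz":0.05,"yaw":0},
    {"dx":0.6,"dy":-0.07,"dz":0.05,"yaw":0}
  ]
}}

```text
time: 4.22
ee_pos: [0.546, -0.1863, 0.2339]
ee_rot: [-0.001, 0.749, 0.662, -0.002]
wrist_force: [-8.2, 1.7, 13.4]
width: 0.0133
grasp_force: 32.4
```

Call:
{"fn": "step_arm", "kwargs": {
  "series": [
    {"dx":0.1,"dy":-0.01,"dz":0,"yaw":0},
    {"dx":0.2,"dy":-0.02,"dz":0,"yaw":0},
    {"dx":0.3,"dy":-0.04,"dz":0,"yaw":0},
    {"dx":0.3,"dy":-0.04,"dz":0,"yaw":0}
  ]
}}

```text
time: 4.72
ee_pos: [0.5471, -0.1864, 0.2338]
ee_rot: [-0.003, 0.749, 0.662, -0.004]
wrist_force: [-18.1, 2.7, 22.9]
width: 0.013
grasp_force: 33.9
```

Call:
{"fn": "step_arm", "kwargs": {
  "series": [
    {"dx":0,"dy":0,"dz":0,"yaw":0},
    {"dx":0,"dy":0,"dz":0,"yaw":0},
    {"dx":0,"dy":0,"dz":0,"yaw":0},
    {"dx":-0.4,"dy":0.05,"dz":3,"yaw":0},
    {"dx":-0.4,"dy":0.05,"dz":7,"yaw":0},
    {"dx":-0.4,"dy":0.05,"dz":7,"yaw":0}
  ],
  "claw": -0.1
}}

```text
time: 5.48
ee_pos: [0.548, -0.1864, 0.3063]
ee_rot: [0.003, 0.749, 0.662, 0.002]
wrist_force: [-0.9, 0.4, -0.8]
width: 0.0474
grasp_force: 0.0
```

Call:
{"fn": "step_arm", "kwargs": {
  "series": [
    {"dx":-0.7,"dy":4,"dz":0,"yaw":0.17},
    {"dx":-1.5,"dy":8,"dz":0,"yaw":0.34},
    {"dx":-2.3,"dy":12,"dz":0,"yaw":0.51},
    {"dx":-3.1,"dy":16,"dz":0,"yaw":0.68},
    {"dx":-3.9,"dy":20,"dz":0,"yaw":0.85},
    {"dx":-4.7,"dy":24,"dz":0,"yaw":1.02},
    {"dx":-5.5,"dy":28,"dz":0,"yaw":1.19},
    {"dx":-6.3,"dy":32,"dz":0,"yaw":1.36},
    {"dx":-7.7,"dy":36.3,"dz":0,"yaw":1.53},
    {"dx":-7.7,"dy":36.3,"dz":-3,"yaw":1.577},
    {"dx":-7.7,"dy":36.3,"dz":-3,"yaw":1.577}
  ]
}}

```text
time: 6.85
ee_pos: [0.4685, 0.1764, 0.2711]
ee_rot: [-0.002, 0.058, 0.998, -0.001]
wrist_force: [-0.2, -1.0, 0.1]
width: 0.0471
grasp_force: 0.0
```

```bash
python3 - <<'E' 2>/dev/null
from h import *
s=sense();print(s['ee_pos'].__repr__(),s['time'],s['width'])
a,d,W=snap('top');b,e,V=snap('side')
for n,im,W in(('top',a,W),('side',b,V)):
  im=im.astype(int);X,Y,Z=W[...,0],W[...,1],W[...,2]
  m=(X>.55)&(X<.72)&(Y>-.33)&(Y<-.11)&(Z>.0655)&(Z<.085)
  nl,lab,st,_=cv2.connectedComponentsWithStats(m.astype(np.uint8),connectivity=4)
  for i in range(1,nl):
      if st[i,4]>12: p=W[lab==i]; print(n,'k',st[i,4],((p.max(0)+p.min(0))/2).round(4),p.min(0).round(3),p.max(0).round(3))
  h=(Z>.072)&(X>.45)&(X<.59)&(Y>-.26)&(Y<-.1)
  q=W[h][:,:2];print(n,'handle',h.sum(),cv2.minAreaRect(q.astype(np.float32)))
i1=cv2.resize(a[130:260,140:350],None,fx=2.6,fy=2.6,interpolation=3);i2=cv2.resize(b[160:345,170:310],None,fx=1.83,fy=1.83,interpolation=3)
hh=min(i1.shape[0],i2.shape[0]);cv2.imwrite('pics/c3.png',np.hstack([i1[:hh],i2[:hh]])[...,::-1])
E
```

```text
array([0.46848914, 0.17638224, 0.27109388]) 6.85 0.0470858419280763
top k 84 [ 0.6242 -0.1424  0.0743] [ 0.611 -0.153  0.066] [ 0.638 -0.132  0.082]
top k 98 [ 0.6212 -0.1706  0.0742] [ 0.607 -0.183  0.066] [ 0.635 -0.158  0.082]
top k 79 [ 0.6182 -0.1961  0.0732] [ 0.605 -0.207  0.066] [ 0.632 -0.185  0.081]
top k 98 [ 0.6152 -0.2229  0.0737] [ 0.602 -0.236  0.066] [ 0.629 -0.21   0.081]
top k 113 [ 0.6112 -0.2531  0.0736] [ 0.597 -0.268  0.066] [ 0.626 -0.238  0.082]
top k 16 [ 0.5533 -0.1691  0.0796] [ 0.551 -0.184  0.075] [ 0.555 -0.155  0.084]
top handle 142 ((0.5446979999542236, -0.1876157969236374), (0.06741313636302948, 0.014565560035407543), 83.3102798461914)
side handle 0 ((0.0, 0.0), (0.0, 0.0), 0.0)
```

View pics/c3.png

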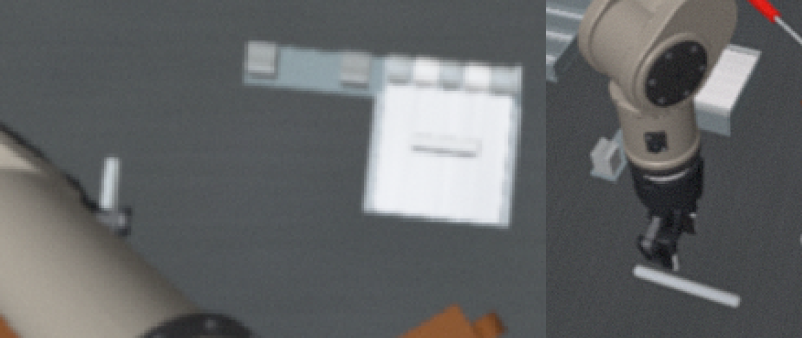

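The picture shows the lid home, with all five knuckles in one row (crop 400–510, 70), and the gripper over the long pin (side crop 650,265). Next I descend and grip the pin.

Call:
{"fn": "step_arm", "kwargs": {
  "series": [
    {"dx":0.1,"dy":0,"dz":-4,"yaw":0},
    {"dx":0.1,"dy":0,"dz":-8,"yaw":0},
    {"dx":0.1,"dy":0,"dz":-9.4,"yaw":0},
    {"dx":0.1,"dy":0,"dz":-9.4,"yaw":0},
    {"dx":0.1,"dy":0,"dz":-9.4,"yaw":0}
  ]
}}

```text
time: 7.58
ee_pos: [0.4712, 0.1771, 0.1806]
ee_rot: [0.001, 0.059, 0.998, 0.0]
wrist_force: [0.3, 0.9, -0.1]
width: 0.047
grasp_force: 0.0
```

Call:
{"fn": "step_arm", "kwargs": {
  "series": [
    {"dx":0,"dy":0,"dz":-0.5,"yaw":0},
    {"dx":0,"dy":0,"dz":-0.5,"yaw":0}
  ]
}}

```text
time: 7.82
ee_pos: [0.4707, 0.1766, 0.1745]
ee_rot: [0.0, 0.059, 0.998, 0.0]
wrist_force: [-0.3, -0.4, 0.6]
width: 0.0471
grasp_force: 0.0
```

Call:
{"fn": "step_arm", "kwargs": {
  "series": [
    {"dx":0,"dy":0,"dz":0,"yaw":0},
    {"dx":0,"dy":0,"dz":0,"yaw":0},
    {"dx":0,"dy":0,"dz":0,"yaw":0},
    {"dx":0,"dy":0,"dz":0,"yaw":0},
    {"dx":0,"dy":0,"dz":0,"yaw":0}
  ],
  "claw": 1,
  "force": 60
}}

```text
time: 8.45
ee_pos: [0.4706, 0.1766, 0.1744]
ee_rot: [0.0, 0.058, 0.998, -0.0]
wrist_force: [-0.9, -1.7, 5.8]
width: 0.0136
grasp_force: 58.7
```

Call:
{"fn": "step_arm", "kwargs": {
  "series": [
    {"dx":0,"dy":0,"dz":2,"yaw":0},
    {"dx":0,"dy":0,"dz":5,"yaw":0},
    {"dx":0,"dy":0,"dz":9,"yaw":0},
    {"dx":0,"dy":0,"dz":13,"yaw":0},
    {"dx":0,"dy":0,"dz":13,"yaw":0}
  ]
}}

```text
time: 9.07
ee_pos: [0.4713, 0.1774, 0.3065]
ee_rot: [0.002, 0.059, 0.998, 0.001]
wrist_force: [0.1, -0.3, -2.3]
width: 0.0136
grasp_force: 59.3
```

```bash
python3 - <<'E' 2>/dev/null
from h import *
b,e,V=snap('side')
s=sense();print(s['ee_pos'],s['width'],s['grasp_force'],s['wrist_force'])
cv2.imwrite('pics/c4.png',cv2.resize(b[210:350,170:330],None,fx=4,fy=4,interpolation=3)[...,::-1])
X,Y,Z=V[...,0],V[...,1],V[...,2]
m=(Z>.10)&(Z<.19)&(b.min(2)>120)&(X>.36)&(X<.58)&(Y>.1)&(Y<.25)
nl,lab,st,_=cv2.connectedComponentsWithStats(m.astype(np.uint8))
for i in range(1,nl):
  if st[i,4]>15:
    p=V[lab==i];u=np.linalg.svd(p-p.mean(0),full_matrices=False)[2][0];t=(p-p.mean(0))@u
    print(st[i],p.mean(0),u,p.mean(0)+u*t.min(),p.mean(0)+u*t.max())
E
```

```text
[0.47070295 0.17667504 0.30476185] 0.013310344352974585 59.2974816262722 [ 0.57595201 -0.34265406 -2.97915057]
[209 274  14   8  69] [0.53077971 0.17482642 0.1450996 ] [-0.99305597 -0.02953052  0.11387624] [0.54351369 0.17520509 0.14363936] [0.51428692 0.17433597 0.14699087]
[242 284  31  15 208] [0.43081558 0.18749294 0.14452386] [-0.99214398  0.12385944 -0.01758294] [0.46550841 0.18316188 0.14513869] [0.39786344 0.19160669 0.14393987]
```

View pics/c4.png

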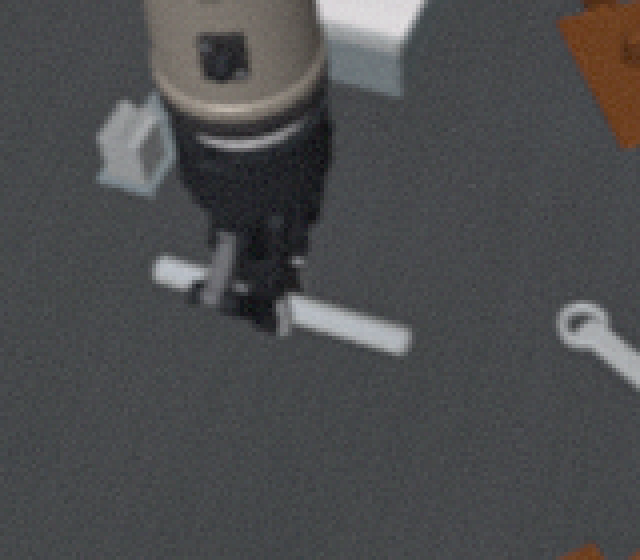

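The pin is held level and centred (side crop ends at 155,268 and 408,340). Next I carry it to above the V-rest.

Call:
{"fn": "step_arm", "kwargs": {
  "series": [
    {"dx":1.8,"dy":-2.4,"dz":0,"yaw":-0.17},
    {"dx":3.6,"dy":-4.8,"dz":0,"yaw":-0.34},
    {"dx":5.4,"dy":-7.2,"dz":0,"yaw":-0.51},
    {"dx":7.2,"dy":-9.6,"dz":0,"yaw":-0.68},
    {"dx":9,"dy":-12,"dz":0,"yaw":-0.85},
    {"dx":10.8,"dy":-14.4,"dz":0,"yaw":-1.02},
    {"dx":12.6,"dy":-16.8,"dz":0,"yaw":-1.19},
    {"dx":14.4,"dy":-19.2,"dz":0,"yaw":-1.36},
    {"dx":16.0,"dy":-21.3,"dz":0,"yaw":-1.5},
    {"dx":16.7,"dy":-22.3,"dz":0,"yaw":-1.575},
    {"dx":16.7,"dy":-22.3,"dz":-4,"yaw":-1.575},
    {"dx":16.7,"dy":-22.3,"dz":-4,"yaw":-1.575}
  ]
}}

```text
time: 10.62
ee_pos: [0.6351, -0.0465, 0.2591]
ee_rot: [-0.003, 0.748, 0.663, -0.004]
wrist_force: [-1.6, 0.3, -2.5]
width: 0.0137
grasp_force: 59.3
```

```bash
python3 - <<'E' 2>/dev/null
from h import *
s=sense();print(s['ee_pos'],s['ee_rot'])
a,d,W=snap('top');b,e,V=snap('side')
for n,im,W in(('top',a,W),('side',b,V)):
  X,Y,Z=W[...,0],W[...,1],W[...,2]
  m=(Z>.085)&(Z<.13)&(im.min(2)>110)&(X>.58)&(X<.70)&(Y>-.15)&(Y<.06)
  nl,lab,st,_=cv2.connectedComponentsWithStats(m.astype(np.uint8))
  for i in range(1,nl):
    if st[i,4]>15:
      p=W[lab==i];print(n,st[i],p.mean(0).round(4),p.min(0).round(3),p.max(0).round(3))
i1=cv2.resize(a[130:220,220:350],None,fx=3,fy=3,interpolation=3);i2=cv2.resize(b[165:275,180:300],None,fx=2.46,fy=2.46,interpolation=3)
hh=min(i1.shape[0],i2.shape[0]);cv2.imwrite('pics/c5.png',np.hstack([i1[:hh],i2[:hh]])[...,::-1])
E
```

```text
[ 0.63512957 -0.04649769  0.2591305 ] [-0.00322987  0.74845255  0.66316892 -0.00391569]
top [228 146   4   6  17] [0.6398 0.0256 0.0992] [0.634 0.022 0.093] [0.648 0.029 0.104]
side [193 211  18  28 159] [ 0.6377 -0.0074  0.101 ] [ 0.623 -0.048  0.088] [0.653 0.033 0.124]
```

View pics/c5.png

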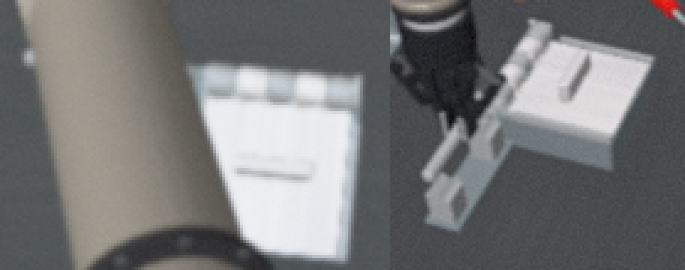

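The pin sits above the two V-blocks (side crop 445,160 over 445,195 and 487,135), in line with the rest. Next I lower it slowly.

Call:
{"fn": "step_arm", "kwargs": {
  "series": [
    {"dx":0,"dy":0,"dz":0,"yaw":0},
    {"dx":0,"dy":0,"dz":-1,"yaw":0},
    {"dx":0,"dy":0,"dz":-2,"yaw":0},
    {"dx":0,"dy":0,"dz":-3,"yaw":0},
    {"dx":0,"dy":0,"dz":-3,"yaw":0},
    {"dx":0,"dy":0,"dz":-3,"yaw":0}
  ]
}}

```text
time: 11.48
ee_pos: [0.6377, -0.0462, 0.2342]
ee_rot: [0.0, 0.749, 0.663, 0.0]
wrist_force: [1.2, -0.1, -2.2]
width: 0.0137
grasp_force: 59.3
```

Call:
{"fn": "step_arm", "kwargs": {
  "series": [
    {"dx":0,"dy":0,"dz":-0.2,"yaw":0},
    {"dx":0,"dy":0,"dz":-0.4,"yaw":0},
    {"dx":0,"dy":0,"dz":-0.6,"yaw":0},
    {"dx":0,"dy":0,"dz":-0.6,"yaw":0}
  ]
}}

```text
time: 11.98
ee_pos: [0.6374, -0.0463, 0.228]
ee_rot: [-0.0, 0.749, 0.663, -0.0]
wrist_force: [0.5, -0.4, -2.2]
width: 0.0139
grasp_force: 59.3
```

Call:
{"fn": "step_arm", "kwargs": {
  "series": [
    {"dx":0,"dy":0,"dz":-0.1,"yaw":0},
    {"dx":0,"dy":0,"dz":-0.2,"yaw":0},
    {"dx":0,"dy":0,"dz":-0.3,"yaw":0},
    {"dx":0,"dy":0,"dz":-0.3,"yaw":0}
  ]
}}

```text
time: 12.48
ee_pos: [0.6378, -0.0462, 0.2268]
ee_rot: [0.0, 0.749, 0.663, 0.0]
wrist_force: [-3.9, -0.4, 10.6]
width: 0.0138
grasp_force: 60.7
```

The pin is seated in the V. Releasing and lifting.

Call:
{"fn": "step_arm", "kwargs": {
  "series": [
    {"dx":0,"dy":0,"dz":0,"yaw":0},
    {"dx":0,"dy":0,"dz":0,"yaw":0},
    {"dx":0,"dy":0,"dz":0,"yaw":0},
    {"dx":0,"dy":0,"dz":0,"yaw":0}
  ],
  "claw": 0
}}

```text
time: 12.98
ee_pos: [0.6376, -0.0463, 0.2251]
ee_rot: [-0.0, 0.749, 0.663, -0.0]
wrist_force: [0.3, -0.7, -0.0]
width: 0.0428
grasp_force: 0.0
```

Call:
{"fn": "step_arm", "kwargs": {
  "series": [
    {"dx":0,"dy":0,"dz":2,"yaw":0},
    {"dx":0,"dy":0,"dz":5,"yaw":0},
    {"dx":0.5,"dy":4,"dz":6,"yaw":0},
    {"dx":1,"dy":8,"dz":6,"yaw":0},
    {"dx":1.4,"dy":11.5,"dz":6,"yaw":0},
    {"dx":1.4,"dy":11.5,"dz":6,"yaw":0},
    {"dx":1.4,"dy":11.5,"dz":6,"yaw":0}
  ],
  "claw": 1,
  "force": 40
}}

```text
time: 13.85
ee_pos: [0.6517, 0.068, 0.2861]
ee_rot: [0.001, 0.749, 0.663, 0.0]
wrist_force: [0.2, -0.3, 0.2]
width: -0.0001
grasp_force: 0.0
```

```bash
python3 - <<'E' 2>/dev/null
from h import *
s=sense();print(s['ee_pos'],s['width'],s['time'])
b,e,V=snap('side');a,d,W=snap('top')
for n,im,W in(('top',a,W),('side',b,V)):
  X,Y,Z=W[...,0],W[...,1],W[...,2]
  m=(Z>.0605)&(Z<.09)&(im.min(2)>110)&(X>.58)&(X<.70)&(Y>-.13)&(Y<.06)
  nl,lab,st,_=cv2.connectedComponentsWithStats(m.astype(np.uint8))
  for i in range(1,nl):
    if st[i,4]>15:
      p=W[lab==i];u=np.linalg.svd(p-p.mean(0),full_matrices=False)[2][0]
      print(n,st[i],p.mean(0).round(4),p.min(0).round(3),p.max(0).round(3),u)
i1=cv2.resize(a[130:220,220:350],None,fx=3,fy=3,interpolation=3);i2=cv2.resize(b[165:275,180:300],None,fx=2.46,fy=2.46,interpolation=3)
hh=min(i1.shape[0],i2.shape[0]);cv2.imwrite('pics/c6.png',np.hstack([i1[:hh],i2[:hh]])[...,::-1])
E
```

```text
[0.65168714 0.06804829 0.28609   ] -6.99682390774725e-05 13.85
top [230 147  55  12 322] [ 0.6364 -0.0454  0.0678] [ 0.621 -0.118  0.061] [0.652 0.028 0.075] [-0.12259671 -0.99245502 -0.00175472]
side [195 207  27  39 215] [ 0.6362 -0.0359  0.0655] [ 0.623 -0.117  0.061] [0.651 0.031 0.071] [ 0.10773114  0.99415275 -0.00736987]
```

View pics/c6.png

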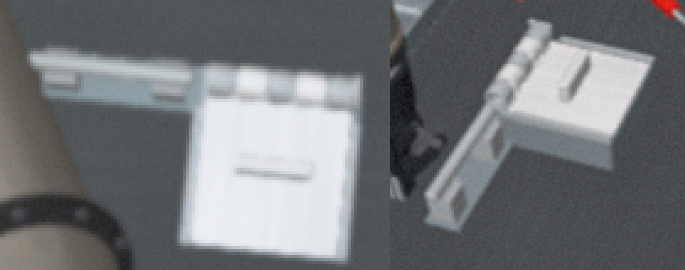

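The pin lies in the V-rest, let go and in line with the knuckles (top crop 30–190, 65). Next I lower the closed fingers outside its end.

Call:
{"fn": "step_arm", "kwargs": {
  "series": [
    {"dx":0,"dy":0,"dz":-3,"yaw":0},
    {"dx":0,"dy":0,"dz":-5.2,"yaw":0},
    {"dx":0,"dy":0,"dz":-5.2,"yaw":0},
    {"dx":-0.1,"dy":-1,"dz":-5.2,"yaw":0},
    {"dx":-0.25,"dy":-2,"dz":-5.2,"yaw":0},
    {"dx":-0.35,"dy":-3,"dz":-5.2,"yaw":0},
    {"dx":-0.35,"dy":-3,"dz":-5.2,"yaw":0}
  ]
}}

```text
time: 14.82
ee_pos: [0.6481, 0.0372, 0.2337]
ee_rot: [0.0, 0.749, 0.662, 0.0]
wrist_force: [0.7, 0.2, 1.9]
width: -0.0002
grasp_force: 0.0
```

Call:
{"fn": "step_arm", "kwargs": {
  "series": [
    {"dx":-0.12,"dy":-1,"dz":0,"yaw":0},
    {"dx":-0.25,"dy":-2,"dz":0,"yaw":0},
    {"dx":-0.37,"dy":-3,"dz":0,"yaw":0},
    {"dx":-0.49,"dy":-4,"dz":0,"yaw":0},
    {"dx":-0.61,"dy":-5,"dz":0,"yaw":0},
    {"dx":-0.61,"dy":-5,"dz":0,"yaw":0}
  ]
}}

```text
time: 15.58
ee_pos: [0.6416, -0.0132, 0.2329]
ee_rot: [0.0, 0.749, 0.662, -0.001]
wrist_force: [-0.1, 0.7, -0.3]
width: 0.0001
grasp_force: 0.0
```

Call:
{"fn": "step_arm", "kwargs": {
  "series": [
    {"dx":-0.12,"dy":-1,"dz":0,"yaw":0},
    {"dx":-0.25,"dy":-2,"dz":0,"yaw":0},
    {"dx":-0.37,"dy":-3,"dz":0,"yaw":0},
    {"dx":-0.49,"dy":-4,"dz":0,"yaw":0},
    {"dx":-0.61,"dy":-5,"dz":0,"yaw":0},
    {"dx":-0.73,"dy":-6,"dz":0,"yaw":0},
    {"dx":-0.73,"dy":-6,"dz":0,"yaw":0}
  ]
}}

```text
time: 16.45
ee_pos: [0.6343, -0.0732, 0.233]
ee_rot: [0.0, 0.749, 0.662, -0.001]
wrist_force: [-0.4, 0.6, 0.3]
width: -0.0002
grasp_force: 0.0
```

```bash
python3 - <<'E' 2>/dev/null
from h import *
b,e,V=snap('side');a,d,W=snap('top')
i1=cv2.resize(a[130:220,220:350],None,fx=3,fy=3,interpolation=3);i2=cv2.resize(b[165:275,180:300],None,fx=2.46,fy=2.46,interpolation=3)
hh=min(i1.shape[0],i2.shape[0]);cv2.imwrite('pics/c7.png',np.hstack([i1[:hh],i2[:hh]])[...,::-1])
E
```

```text
(no output)
```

View pics/c7.png

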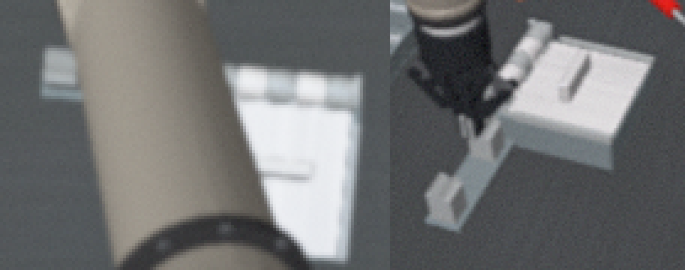

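The pin has left the outer V-block (side crop 445,195 is bare) and is entering the bores ahead of the fingers. Continuing slowly to the stop.

Call:
{"fn": "step_arm", "kwargs": {
  "series": [
    {"dx":-0.08,"dy":-0.6,"dz":0,"yaw":0},
    {"dx":-0.15,"dy":-1.2,"dz":0,"yaw":0},
    {"dx":-0.22,"dy":-1.8,"dz":0,"yaw":0},
    {"dx":-0.29,"dy":-2.3,"dz":0,"yaw":0},
    {"dx":-0.29,"dy":-2.3,"dz":0,"yaw":0},
    {"dx":-0.29,"dy":-2.3,"dz":0,"yaw":0}
  ]
}}

```text
time: 17.3
ee_pos: [0.6318, -0.0944, 0.2333]
ee_rot: [0.0, 0.749, 0.663, 0.0]
wrist_force: [-0.7, -1.0, 0.4]
width: 0.0002
grasp_force: 0.0
```

Call:
{"fn": "step_arm", "kwargs": {
  "series": [
    {"dx":-0.03,"dy":-0.2,"dz":0,"yaw":0},
    {"dx":-0.05,"dy":-0.4,"dz":0,"yaw":0},
    {"dx":-0.07,"dy":-0.6,"dz":0,"yaw":0},
    {"dx":-0.07,"dy":-0.6,"dz":0,"yaw":0}
  ]
}}

```text
time: 17.8
ee_pos: [0.631, -0.1006, 0.2332]
ee_rot: [0.0, 0.749, 0.663, -0.0]
wrist_force: [0.4, -0.2, -0.1]
width: 0.0
grasp_force: 0.1
```

Call:
{"fn": "step_arm", "kwargs": {
  "series": [
    {"dx":-0.02,"dy":-0.15,"dz":0,"yaw":0},
    {"dx":-0.04,"dy":-0.3,"dz":0,"yaw":0},
    {"dx":-0.05,"dy":-0.4,"dz":0,"yaw":0},
    {"dx":-0.05,"dy":-0.4,"dz":0,"yaw":0}
  ]
}}

```text
time: 18.3
ee_pos: [0.6307, -0.1024, 0.2332]
ee_rot: [-0.001, 0.748, 0.664, 0.001]
wrist_force: [0.3, 5.8, -0.5]
width: 0.0002
grasp_force: 2.9
```

Call:
{"fn": "step_arm", "kwargs": {
  "series": [
    {"dx":-0.02,"dy":-0.2,"dz":0,"yaw":0},
    {"dx":-0.05,"dy":-0.4,"dz":0,"yaw":0},
    {"dx":-0.05,"dy":-0.4,"dz":0,"yaw":0}
  ]
}}

```text
time: 18.68
ee_pos: [0.6307, -0.1034, 0.2334]
ee_rot: [-0.002, 0.747, 0.665, 0.003]
wrist_force: [1.3, 12.1, 0.2]
width: -0.0001
grasp_force: 6.1
```

Call:
{"fn": "step_arm", "kwargs": {
  "series": [
    {"dx":0.12,"dy":1.2,"dz":0,"yaw":0},
    {"dx":0.36,"dy":3,"dz":0,"yaw":0},
    {"dx":0.36,"dy":3,"dz":4,"yaw":0},
    {"dx":0.6,"dy":7,"dz":9,"yaw":0},
    {"dx":0.6,"dy":13,"dz":9,"yaw":0},
    {"dx":0.6,"dy":17,"dz":9,"yaw":0},
    {"dx":0.6,"dy":17,"dz":9,"yaw":0}
  ]
}}

```text
time: 19.55
ee_pos: [0.6354, 0.0672, 0.3238]
ee_rot: [-0.001, 0.746, 0.666, 0.001]
wrist_force: [-0.0, -1.0, -0.8]
width: -0.0002
grasp_force: 0.0
```

```bash
python3 - <<'E' 2>/dev/null
from h import *
s=sense();print(s['ee_pos'],s['time'])
b,e,V=snap('side');a,d,W=snap('top')
X,Y,Z=W[...,0],W[...,1],W[...,2]
m=(Z>.052)&(Z<.085)&(X>.60)&(X<.66)&(Y>-.155)&(Y<-.085)
p=W[m]
for y in np.arange(-.155,-.085,.005):
  q=p[(p[:,1]>=y)&(p[:,1]<y+.005)]
  if len(q): print(round(y,3),len(q),q.max(0).round(3),q.min(0).round(3))
h=(Z>.072)&(X>.5)&(X<.59)&(Y>-.24)&(Y<-.13)
print(cv2.minAreaRect(W[h][:,:2].astype(np.float32)))
i1=cv2.resize(a[140:210,225:345],None,fx=3.3,fy=3.3,interpolation=3);i2=cv2.resize(b[165:275,180:300],None,fx=2.1,fy=2.1,interpolation=3)
hh=min(i1.shape[0],i2.shape[0]);cv2.imwrite('pics/c8.png',np.hstack([i1[:hh],i2[:hh]])[...,::-1])
E
```

```text
[0.63540259 0.06722671 0.32377473] 19.55
-0.155 23 [ 0.637 -0.15   0.084] [ 0.605 -0.153  0.052]
-0.15 17 [ 0.638 -0.145  0.077] [ 0.605 -0.148  0.052]
-0.145 21 [ 0.636 -0.142  0.084] [ 0.605 -0.145  0.054]
-0.14 27 [ 0.637 -0.137  0.079] [ 0.602 -0.14   0.052]
-0.135 23 [ 0.635 -0.132  0.081] [ 0.603 -0.134  0.054]
-0.13 15 [ 0.634 -0.126  0.072] [ 0.603 -0.129  0.052]
-0.125 14 [ 0.634 -0.121  0.073] [ 0.603 -0.124  0.053]
-0.12 11 [ 0.636 -0.115  0.07 ] [ 0.622 -0.118  0.064]
-0.115 14 [ 0.641 -0.11   0.07 ] [ 0.621 -0.113  0.052]
-0.11 8 [ 0.64  -0.107  0.06 ] [ 0.614 -0.11   0.053]
-0.105 18 [ 0.64  -0.102  0.065] [ 0.619 -0.105  0.053]
-0.1 15 [ 0.641 -0.096  0.061] [ 0.62  -0.099  0.053]
-0.095 18 [ 0.645 -0.091  0.06 ] [ 0.617 -0.094  0.052]
-0.09 13 [ 0.644 -0.086  0.057] [ 0.622 -0.088  0.052]
((0.5446528196334839, -0.18768638372421265), (0.06755957007408142, 0.01482903491705656), 83.08478546142578)
```

View pics/c8.png

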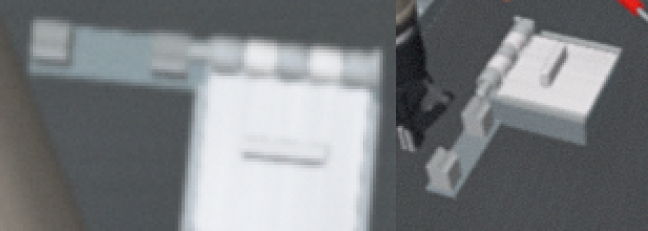

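The pin's end sticks out about 20 mm from the outer knuckle (top crop 195,48), the lid is still home, and the arm is clear. Handing in.

```bash
python3 -c "
from workcell import close_job
print(close_job())"
```

```text
the job is handed in; nothing more can be done
None
```

I handed the job in: the lid is home, the pin was laid in the V-rest and let go, then pushed through all five knuckles to the far stop, and the robot is clear. No verdict came back, but the last picture showed the lid home and about 20 mm of pin sticking out, as specified.

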